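Tap the drying brushes home, longest first

TASK

The three wooden makeup brushes hanging in the mint drying holder have ridden up in their holes. With the fingertips, tap each one gently down on its upper end until the collar round it has sunk into its well, level with the holder's deck or deeper: the longest brush first, then the middle one, then the shortest. Only touch them, never pull a brush up or press hard, leave everything else where it is, and finish clear of it all.

Things in the scene. Friction and masses are not known exactly. Their poses are not given: they have to be found in the camera images.
- holder: mint silicone brush holder, fixed: foot and deck both 110 mm (x) by 220 mm (y), end walls between, deck top 90 mm above the table. Origin: centre of underside, on the table. Holes at (x, y) = (18, -65), (-20, 0), (18, 65) mm, each with a well 24 mm across, 16 mm deep for a brush's collar (20 mm across, 6 mm thick); which brush is in which hole varies
- brush_long (a joint): m, how far this brush's collar is pushed down: 0 = upper face of its collar 20 mm above the deck, 0.020 = level with the deck, 0.030 = collar on the well's floor (hard stop); starts between 0 and 0.008. Takes about 2 N the whole way; the collar stays where it is left and could be pulled up (negative)
- brush_long_top (a point): upper end of the longest brush (pale handle 11-13 mm thick, ending in an 18 mm ball), 114 mm above the underside of its collar, so 198 mm above the table untouched with the collar level with the deck, 12 to 20 mm higher at the start. Upright, bristles below. The handle is sprung in its collar: gives 0.7 mm per N (1.3 mm while the collar slides), 12 mm at most, and returns when let go
- brush_mid (a joint): m, how far this brush's collar is pushed down: 0 = upper face of its collar 20 mm above the deck, 0.020 = level with the deck, 0.030 = collar on the well's floor (hard stop); starts between 0 and 0.008. Takes about 2 N the whole way; the collar stays where it is left and could be pulled up (negative)
- brush_mid_top (a point): upper end of the middle-length brush (pale handle ending in a flat disc 22 mm across), 90 mm above the underside of its collar, so 174 mm above the table untouched with the collar level with the deck, 12 to 20 mm higher at the start. Upright, bristles below. The handle is sprung in its collar: gives 0.7 mm per N (1.3 mm while the collar slides), 12 mm at most, and returns when let go
- brush_short (a joint): m, how far this brush's collar is pushed down: 0 = upper face of its collar 20 mm above the deck, 0.020 = level with the deck, 0.030 = collar on the well's floor (hard stop); starts between 0 and 0.008. Takes about 2 N the whole way; the collar stays where it is left and could be pulled up (negative)
- brush_short_top (a point): upper end of the shortest brush (pale handle ending in a plain 15 mm barrel, flat on top), 66 mm above the underside of its collar, so 150 mm above the table untouched with the collar level with the deck, 12 to 20 mm higher at the start. Upright, bristles below. The handle is sprung in its collar: gives 0.7 mm per N (1.3 mm while the collar slides), 12 mm at most, and returns when let go
- tin: bystander: flat round aluminium tin of bobby pins with a screw-top lid, 71 mm across, 42 mm tall, standing on the table beside one end of the holder. Loose; origin: centre of its underside
- tray: bystander: heart-shaped mirror tray, glass on a dark metal back, about 120 mm by 165 mm and 9 mm thick, lying flat on the table off the other end of the holder. Loose; origin: centre of its underside
- comb: bystander: flat brown comb, 120 mm long, 6 mm thick, lying on the tray. Loose; origin: centre of its underside
- lipstick: bystander: closed lipstick, 22 mm across, 73 mm tall, standing on the table close in front of the holder (robot side). Loose; origin: centre of its underside
- polish: bystander: nail-polish bottle, 34 mm across, 69 mm tall with its slim black cap, standing close behind the holder (far side). Loose; origin: centre of its underside
- compact: bystander: round black powder compact, 76 mm across, 17 mm thick, lying flat behind the holder. Loose; origin: centre of its underside
- bangles: bystander: stack of brass bangles, a ring 68 mm across and 30 mm tall, lying behind the holder. Loose; origin: centre of its underside

How it is judged:
On the way, in this order (a step that is already met when the one before it is completed fails the run):
1. the longest brush is tapped home (value of joint brush_long above 0.0175 m and value of joint each of brush_mid, brush_short below 0.0175 m), for 0.1 s.
2. the middle brush is tapped home (value of joint each of brush_long, brush_mid above 0.0175 m and value of joint brush_short below 0.0175 m), for 0.1 s.
3. the shortest brush is tapped home (value of joint each of brush_long, brush_mid, brush_short above 0.0175 m), for 0.1 s.
At the end, for the whole second after the job is handed in: all three brushes stand with their collars down in their wells, level with the deck or deeper, at most 2.5 mm proud (joint above 0.0175), at rest, and no bystander is more than 15 mm from where it started (all of step 3 and distance of each of tin, tray, comb, lipstick, polish, compact, bangles from where it was at the start of the episode below 0.015 m and velocity of joint each of brush_long, brush_mid, brush_short below 0.01 m/s); the robot touches nothing.
It fails at once if a shorter brush is tapped down (beyond 0.014) before the longer one is home ((value of joint brush_mid above 0.014 m and value of joint brush_long below 0.0175 m) or (value of joint brush_short above 0.014 m and value of joint brush_long below 0.0175 m) or (value of joint brush_short above 0.014 m and value of joint brush_mid below 0.0175 m)).
It fails at once if a brush is pulled up (value of joint any of brush_long, brush_mid, brush_short below -0.004 m).
It fails at once if the fingers press harder than 25 N on anything (contact force between the fingers and anything else above 25 N).
It fails at once if a bystander is pushed more than 15 mm or lifted (distance of any of tin, tray, comb, lipstick, polish, compact, bangles from where it was at the start of the episode above 0.015 m).
It also fails if it takes over 43 s, if anything falls off the work surface, if the arm or the gripper's body presses on something with over 40 N, if the wrist force passes 120 N, or if a joint passes its speed limit or range.

ROBOT

A 6-joint arm with a two-finger parallel gripper is mounted at the origin on the work surface. World frame = base frame: x ahead of the robot, y to its left, z up, the work surface at z = 0. Lengths are in m, angles in rad, forces in N, time in s.
With the tool pointing down it reaches from about 0.3 to 1 m from the base axis. Payload 5.1 kg.
Tool frame: the origin (TCP) lies between the finger pads; the fingertips stand 14 mm ahead of it and the grasp point (between the pads) lies 5 mm behind it; z points along the fingers, y is the line along which they close (so a half turn about z gives the same grasp; the last joint's range is limited). The gripper opens to 95 mm and grips with 3 to 60 N. Pads are 20 mm wide; open, the fingers measure 119 mm over their backs; the gripper's body (75 mm by 180 mm) begins 59 mm behind the grasp point.
Start: joints at [1.065, 0.124, 1.65, -0, 1.367, -0.083], TCP at [0.267, 0.593, 0.229] pointing down, gripper open.
Joint ranges: [-2.61, 2.61], [-1.02, 2.33], [0.03, 2.71], [-1.35, 4.49], [0.32, 2.68], [-2.91, 2.91]. Speed limits (rad/s): [2.57, 2.57, 3.14, 3.14, 3.14, 3.14].

INTERFACE

Orientations are given as [roll, pitch, yaw] about the fixed x, y, z axes, in that order (R = Rz(yaw) Ry(pitch) Rx(roll)).
In Python, from station import ctrl gives the robot as it stands.
- The arm moves only by the tool servo_tool, never from a script. Its argument "deltas" is a list that holds one entry, the list of rows, each a list of 7 numbers: the shift along the tool's x, y, z each as a share of 80 mm, from -1 to 1, then the turn, a rotation vector about the tool's x, y, z each as a share of 2 rad, from -1 to 1, then the opening, from 0 (shut) to 1 (fully open). A call has 1 to 12 rows; each row is the pose to reach, as a shift and turn from the pose commanded when the call began, along the tool's axes at that moment; what a row does not reach only later rows make up. A row lasts 1/12 s, in which the tool goes at most 41.7 mm and 7.16 degrees, less where a joint would pass 70% of its speed; a pose out of reach is approached as far as the arm can. A call with a number of a shift or a turn outside -1 to 1 is refused whole. A call with a gripper value outside its range is refused whole. The fingers move at their own pace and stop on an object; "squeeze" is the grip in N (left out, the last holds). Time passes only in rows, so rows that repeat a pose let the fingers close. It gives the time, the measured TCP pose, the force, the opening and the grip force at its end, in the units of the state.
- ctrl.sense(): the state, without advancing time (a new reading comes with each control period).
- ctrl.grab_frame(name): name is "scene" or "side" or "wrist"; returns the picture (384x512x3 uint8, blue, green, red); there is no depth.
- ctrl.camera_info(name): a dict with "fx", "fy", "cx", "cy" (pixels), "world_from_camera" (4x4, takes a point from camera to world coordinates). Camera axes: x right, y down, z forward; pixel columns grow to the right and rows downward; lengths in m; the calibration is good to about 2 mm. A picture is of the moment at which its call begins: read the wrist's pose just before it. camera_info takes no time and is no camera call; for the wrist camera it gives the pose at the moment of the call.
- ctrl.job_done(): hands the job in; it is judged then, once.
The state is a dict: "clock": time; "q": joint angles; "qd": joint speeds; "effort": joint torques, N m; "ee_pos": TCP position; "tcp_rot": TCP orientation; "ft_force": force on the tool from outside, world axes, zero at the start; "moment": the same for the moment, N m; "finger_gap": finger opening in m; "finger_force": force on a finger pad.
Only numpy, scipy, OpenCV 4.12 (cv2) and the standard library are available. Lean on these libraries where they do the work, as an engineer would, in place of code of your own. Each camera call takes 0.05 s, during which the arm holds its last target. There are 200 camera calls.

## Working session

There is one attempt and no reset: what is moved stays moved. The work goes in short steps, Python scripts to look and compute and a tool call to move; the robot and the scene stay as the last step left them, time stands still between calls to the robot, and variables do not carry over. Pictures are saved under pics/ and viewed, at most 10 in all, crops included, and the job is handed in when it is done.

Besides the shell and the picture viewer there is one more tool, called after "Call:" as name(argument=value, ...) on one line, values as JSON. servo_tool: Moves the arm, as the interface text tells. Its arguments: {"type":"object","properties":{"deltas":{"type":"array","items":{"type":"array","items":{"type":"array","items":{"type":"number"}}}},"squeeze":{"type":"number"}},"required":["deltas"]}

```bash
mkdir -p pics; cat > h.py <<'E'
import numpy as np, cv2
from station import ctrl
def cam(n):
    c=ctrl.camera_info(n); T=np.array(c["world_from_camera"]); return c,T
def ray(n,u,v):
    c,T=cam(n); d=T[:3,:3]@np.array([(u-c["cx"])/c["fx"],(v-c["cy"])/c["fy"],1]); return T[:3,3],d
def atz(n,u,v,z):
    o,d=ray(n,u,v); return o+d*(z-o[2])/d[2]
def proj(n,p):
    c,T=cam(n); q=T[:3,:3].T@(np.array(p)-T[:3,3]); return c["fx"]*q[0]/q[2]+c["cx"],c["fy"]*q[1]/q[2]+c["cy"]
def tri(a,b):
    A=np.zeros((3,3));B=np.zeros(3);R=[]
    for n,u,v in (a,b):
        o,d=ray(n,u,v); d=d/np.linalg.norm(d); P=np.eye(3)-np.outer(d,d); A+=P;B+=P@o;R.append((o,P))
    x=np.linalg.solve(A,B); return x,[np.linalg.norm(P@(x-o)) for o,P in R]
E
python3 - <<'E'
from h import *
for n in("scene","side"):
    cv2.imwrite(f"pics/{n}0.png",cv2.resize(ctrl.grab_frame(n),(800,600),interpolation=cv2.INTER_CUBIC)); print(n,cam(n)[1].round(3).tolist(),cam(n)[0]["fx"])
s=ctrl.sense();print(s["clock"],s["ee_pos"],s["tcp_rot"],s["finger_gap"],s["ft_force"])
E
```

```text
scene [[-0.894, 0.325, -0.308, 0.868], [0.448, 0.652, -0.612, 0.65], [0.002, -0.685, -0.728, 0.869], [0.0, 0.0, 0.0, 1.0]] 434.23484769058376
side [[0.722, -0.395, 0.569, 0.068], [-0.692, -0.389, 0.608, -0.509], [-0.018, -0.832, -0.554, 0.652], [0.0, 0.0, 0.0, 1.0]] 388.1502424459225
0.1 [0.26647736 0.59226472 0.22752609] [-3.13975319e+00 -1.58779726e-04  2.71878261e+00] 0.09509053709502381 [ 0.37943813 -1.00926825 -0.63854536]
```

View pics/scene0.png

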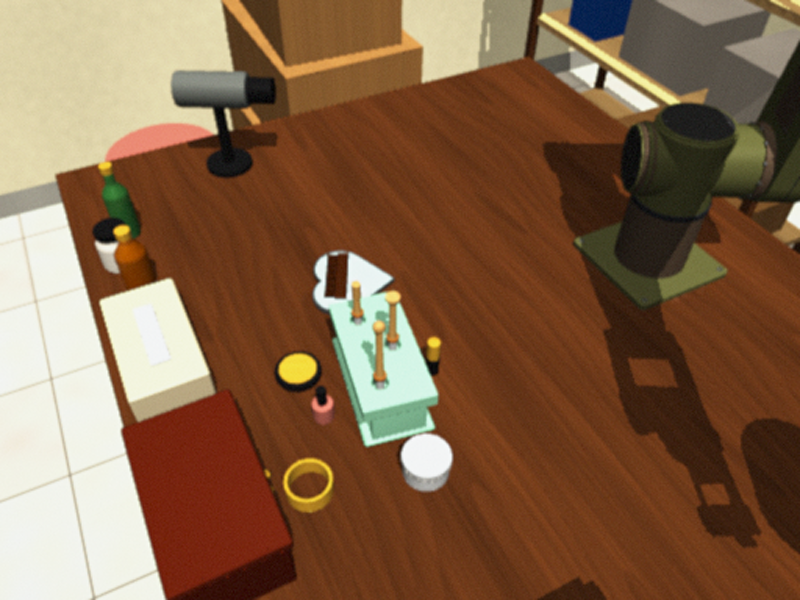

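View pics/side0.png

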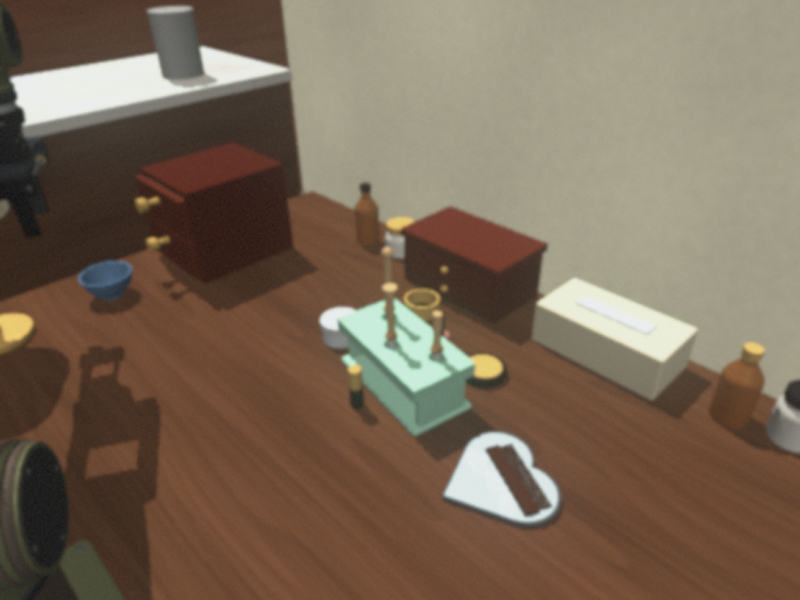

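The scene view shows the brush tops at about long (379,327), mid (393,298) and short (356,287). In the side view they are at long (387,252), mid (389,288) and short (437,316). I'll enlarge both.

```bash
python3 - <<'E'
from h import *
a=cv2.imread("pics/scene0.png"); 
A=cv2.resize(ctrl.grab_frame("scene")[170:270,200:300],(600,600),interpolation=cv2.INTER_CUBIC)
cv2.imwrite("pics/sc.png",A)
A=cv2.resize(ctrl.grab_frame("side")[150:250,210:310],(600,600),interpolation=cv2.INTER_CUBIC)
cv2.imwrite("pics/sd.png",A)
E
```

```text
(no output)
```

View pics/sc.png

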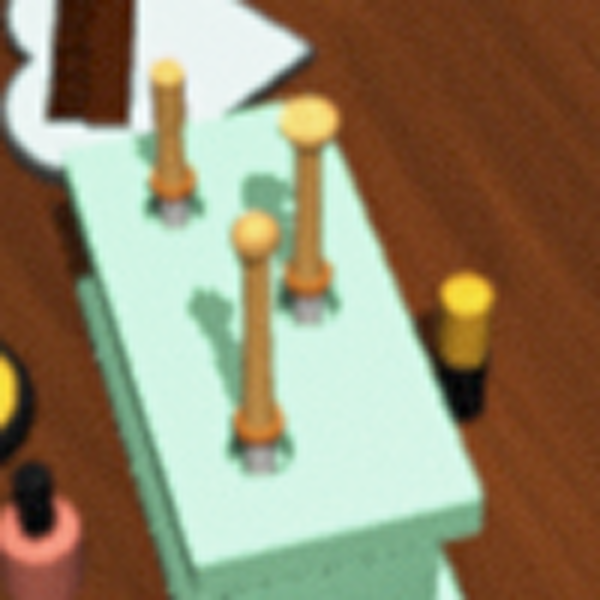

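View pics/sd.png

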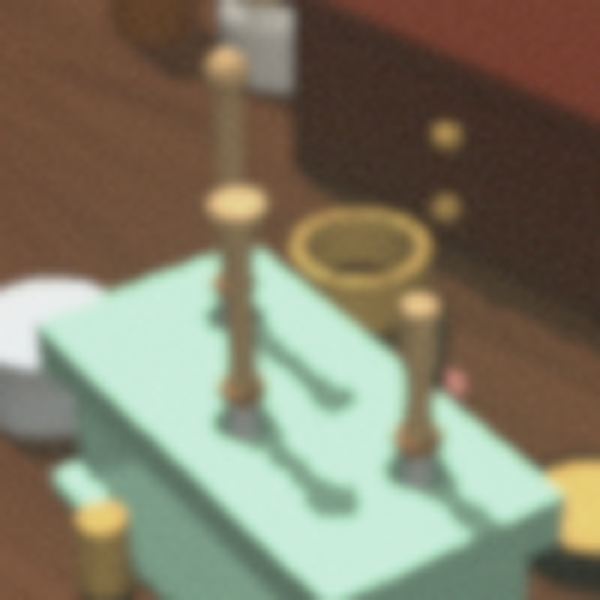

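In the enlarged views the ball centre, disc top and barrel top are readable. In the scene crop they are (255,236), (309,118) and (167,70). In the side crop they are (227,64), (237,200) and (420,302).

```bash
python3 - <<'E'
from h import *
S=lambda u,v:("scene",200+u/6-.5+.08,170+v/6-.42)
D=lambda u,v:("side",210+u/6-.42,150+v/6-.42)
for n,a,b in(("long ballc",S(255,236),D(227,64)),("mid",S(309,118),D(237,200)),("short",S(167,70),D(420,302))):
    x,e=tri(a,b);print(n,x.round(4),np.round(e,4))
c=[atz(*S(*p),.09) for p in((65,152),(282,101),(482,493),(197,572))]
c2=[atz(*D(*p),.09) for p in((560,495),(40,330),(262,248))]
print(np.round(c,4).tolist());print(np.round(c2,4).tolist())
for k in range(3):print(np.linalg.norm(c[k]-c[k+1]))
d=c[0]-c[3]+c[1]-c[2];print("yaw of long axis",np.degrees(np.arctan2(d[1],d[0])),np.mean(c,0))
E
```

```text
long ballc [0.6163 0.103  0.2104] [0.0016 0.0016]
mid [0.5668 0.0451 0.1935] [0.0018 0.0018]
short [ 0.5927 -0.0255  0.1682] [0.0016 0.0016]
[[0.6193, -0.0736, 0.09], [0.5249, -0.0603, 0.09], [0.5496, 0.1583, 0.09], [0.6591, 0.1433, 0.09]]
[[0.6212, -0.0759, 0.09], [0.5509, 0.1522, 0.09], [0.6614, 0.1316, 0.09]]
0.0952695074944913
0.22005117590060108
0.11051012109567153
yaw of long axis -98.42396218759873 [0.58824494 0.0419231  0.09      ]
```

Call:
servo_tool(deltas=[[[-0.3, -0.17, -0.4, 0, 0, 0, 0], [-0.65, -0.36, -0.4, 0, 0, 0, 0], [-0.95, -0.55, -0.4, 0, 0, 0, 0], [-0.95, -0.55, -0.4, 0, 0, 0, 0]]])

```text
clock: 0.53
ee_pos: [0.3204, 0.5187, 0.2613]
tcp_rot: [3.142, 0.002, 2.715]
ft_force: [-0.4, -0.2, -0.3]
finger_gap: 0.0734
finger_force: 0.0
```

Call:
servo_tool(deltas=[[[-0.3, -0.17, 0, 0, 0, 0, 0], [-0.65, -0.36, 0, 0, 0, 0, 0], [-0.95, -0.55, 0, 0, 0, 0, 0], [-0.95, -0.55, 0, 0, 0, 0, 0]]])

```text
clock: 0.87
ee_pos: [0.3711, 0.4474, 0.2602]
tcp_rot: [-3.14, 0.001, 2.715]
ft_force: [-0.0, 0.7, 1.3]
finger_gap: 0.0471
finger_force: 0.0
```

Call:
servo_tool(deltas=[[[-0.3, -0.17, 0, 0, 0, 0, 0], [-0.65, -0.36, 0, 0, 0, 0, 0], [-0.95, -0.55, 0, 0, 0, 0, 0], [-0.95, -0.55, 0, 0, 0, 0, 0]]])

```text
clock: 1.2
ee_pos: [0.4221, 0.3766, 0.2603]
tcp_rot: [-3.141, 0.001, 2.715]
ft_force: [0.2, -0.1, -0.5]
finger_gap: 0.0205
finger_force: 0.0
```

Call:
servo_tool(deltas=[[[-0.3, -0.17, 0, 0, 0, 0, 0], [-0.65, -0.36, 0, 0, 0, 0, 0], [-0.95, -0.55, 0, 0, 0, 0, 0], [-0.95, -0.55, 0, 0, 0, 0, 0]]])

```text
clock: 1.53
ee_pos: [0.4733, 0.3056, 0.2603]
tcp_rot: [-3.141, 0.001, 2.715]
ft_force: [-0.4, 0.3, 0.2]
finger_gap: 0.0006
finger_force: 0.0
```

Call:
servo_tool(deltas=[[[-0.3, -0.17, 0, 0, 0, 0, 0], [-0.65, -0.36, 0, 0, 0, 0, 0], [-0.95, -0.55, 0, 0, 0, 0, 0], [-0.95, -0.55, 0, 0, 0, 0, 0]]])

```text
clock: 1.87
ee_pos: [0.5245, 0.2346, 0.2603]
tcp_rot: [-3.141, 0.001, 2.716]
ft_force: [-0.8, 0.7, 1.2]
finger_gap: 0.0008
finger_force: 0.0
```

```bash
cat > go.py <<'E'
from h import *
import sys
from scipy.spatial.transform import Rotation as R
s=ctrl.sense(); M=R.from_euler("xyz",s["tcp_rot"]).as_matrix()
t=np.array([float(v) for v in sys.argv[1:4]])
print(s["clock"],np.round(s["ee_pos"],4),np.round(s["tcp_rot"],4),np.round(s["ft_force"],2),"gap",s["finger_gap"])
print("share",(M.T@(t-s["ee_pos"])/.08).round(3), "z axis",M[:,2].round(4))
E
python3 go.py .6163 .103 .26
```

```text
1.8667 [0.5245 0.2346 0.2603] [-3.1409e+00  5.0000e-04  2.7157e+00] [-0.82  0.66  1.17] gap 0.0008310105309280066
share [-1.725 -1.024  0.005] z axis [ 2.e-04 -8.e-04 -1.e+00]
```

Call:
servo_tool(deltas=[[[-0.3, -0.17, 0, 0, 0, 0, 0], [-0.6, -0.36, 0, 0, 0, 0, 0], [-0.86, -0.51, 0, 0, 0, 0, 0], [-0.86, -0.51, 0, 0, 0, 0, 0]]])

```text
clock: 2.2
ee_pos: [0.5702, 0.1698, 0.2603]
tcp_rot: [-3.141, 0.0, 2.716]
ft_force: [0.5, -0.8, -0.2]
finger_gap: 0.0002
finger_force: 0.0
```

Call:
servo_tool(deltas=[[[-0.3, -0.17, 0, 0, 0, 0, 0], [-0.6, -0.36, 0, 0, 0, 0, 0], [-0.86, -0.51, 0, 0, 0, 0, 0], [-0.86, -0.51, 0, 0, 0, 0, 0], [-0.86, -0.51, 0.1, 0, 0, 0, 0], [-0.86, -0.51, 0.2, 0, 0, 0, 0], [-0.86, -0.51, 0.2, 0, 0, 0, 0]]])

```text
clock: 2.78
ee_pos: [0.6131, 0.107, 0.2416]
tcp_rot: [-3.14, -0.004, 2.72]
ft_force: [-1.0, 0.6, -0.1]
finger_gap: 0.0002
finger_force: 0.0
```

```bash
python3 go.py .6163 .103 .205; python3 - <<'E'
from h import *
A=cv2.resize(ctrl.grab_frame("scene")[150:270,180:300],(400,400),interpolation=cv2.INTER_CUBIC)
B=cv2.resize(ctrl.grab_frame("side")[130:250,190:310],(400,400),interpolation=cv2.INTER_CUBIC)
cv2.imwrite("pics/c1.png",np.hstack([A,B]))
E
```

```text
2.7833 [0.6131 0.107  0.2416] [-3.14   -0.0043  2.7204] [-0.98  0.62 -0.09] gap 0.00023130239834604735
share [-0.059 -0.029  0.457] z axis [-4.6e-03  3.0e-04 -1.0e+00]
```

View pics/c1.png

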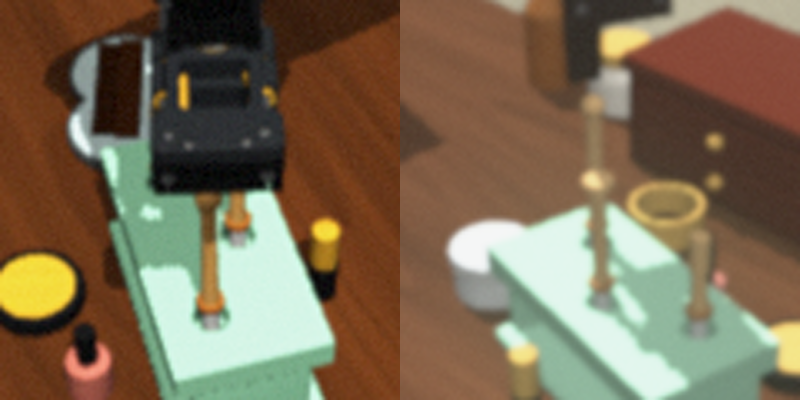

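The scene crop shows the gripper edge just above the ball. The side crop doesn't show the fingers clearly, so I'll look wider with the expected fingertip marked.

```bash
python3 - <<'E'
from h import *
s=ctrl.sense();p=np.array(s["ee_pos"])-[0,0,.014]; print(p)
B=ctrl.grab_frame("side"); u,v=proj("side",p);print(u,v,proj("scene",p),proj("side",[.6163,.103,.2104]))
B=cv2.resize(B[60:240,160:340],(600,600),interpolation=cv2.INTER_CUBIC)
k=600/180; cv2.circle(B,(int((u-160)*k),int((v-60)*k)),5,(0,0,255),1)
cv2.imwrite("pics/c2.png",B)
E
```

```text
[0.61382097 0.10669536 0.22940372]
244.69356535684017 153.15851291329454 (np.float64(243.055310561995), np.float64(203.17074903620107)) (np.float64(246.76465928422093), np.float64(160.41715921754576))
```

View pics/c2.png

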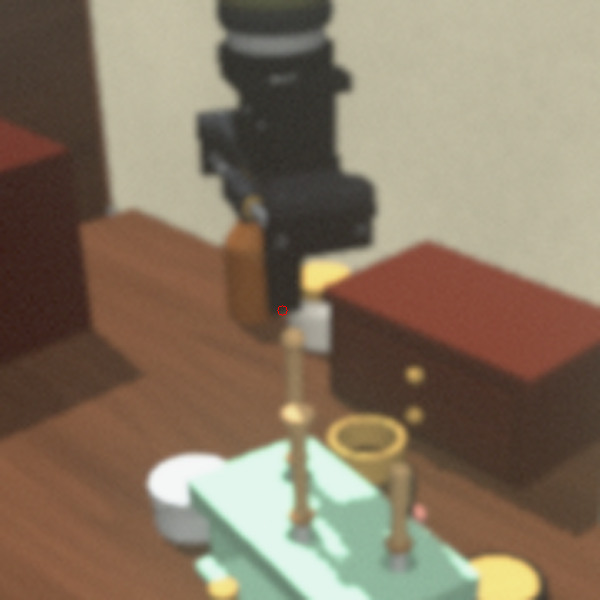

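The fingertips, at about (283,310) in this view, are just above the ball at (292,335), offset by about 4 mm. I'll correct that and press down slowly.

Call:
servo_tool(deltas=[[[-0.04, -0.03, 0.02, 0, 0, 0, 0], [-0.04, -0.03, 0.06, 0, 0, 0, 0], [-0.04, -0.03, 0.1, 0, 0, 0, 0], [-0.04, -0.03, 0.14, 0, 0, 0, 0], [-0.04, -0.03, 0.18, 0, 0, 0, 0], [-0.04, -0.03, 0.22, 0, 0, 0, 0], [-0.04, -0.03, 0.26, 0, 0, 0, 0], [-0.04, -0.03, 0.3, 0, 0, 0, 0], [-0.04, -0.03, 0.3, 0, 0, 0, 0], [-0.04, -0.03, 0.3, 0, 0, 0, 0]]])

```text
clock: 3.77
ee_pos: [0.6169, 0.1018, 0.2204]
tcp_rot: [-3.141, -0.0, 2.719]
ft_force: [-0.0, 0.1, 1.0]
finger_gap: 0.0009
finger_force: 0.4
```

```bash
python3 go.py .6163 .103 .205
```

```text
3.7667 [0.6169 0.1018 0.2204] [-3.1415e+00 -1.0000e-04  2.7188e+00] [-0.01  0.07  0.97] gap 0.0008781046150969287
share [0.013 0.011 0.193] z axis [-2.e-04 -0.e+00 -1.e+00]
```

Call:
servo_tool(deltas=[[[0, 0, 0.03, 0, 0, 0, 0], [0, 0, 0.06, 0, 0, 0, 0], [0, 0, 0.1, 0, 0, 0, 0], [0, 0, 0.14, 0, 0, 0, 0], [0, 0, 0.17, 0, 0, 0, 0], [0, 0, 0.2, 0, 0, 0, 0], [0, 0, 0.2, 0, 0, 0, 0], [0, 0, 0.2, 0, 0, 0, 0]]])

```text
clock: 4.43
ee_pos: [0.6168, 0.1018, 0.2043]
tcp_rot: [-3.141, -0.0, 2.719]
ft_force: [0.6, -0.6, 0.6]
finger_gap: 0.0003
finger_force: 0.4
```

```bash
python3 go.py .5668 .0451 .23; python3 - <<'E'
from h import *
A=cv2.resize(ctrl.grab_frame("scene")[170:270,200:300],(400,400),interpolation=cv2.INTER_CUBIC)
B=cv2.resize(ctrl.grab_frame("side")[130:230,200:300],(400,400),interpolation=cv2.INTER_CUBIC)
cv2.imwrite("pics/c3.png",np.hstack([A,B]))
E
```

```text
4.4333 [0.6168 0.1018 0.2043] [-3.1414e+00 -3.0000e-04  2.7188e+00] [ 0.63 -0.6   0.6 ] gap 0.00032027508604762683
share [ 0.28  -0.903 -0.321] z axis [-4.e-04 -0.e+00 -1.e+00]
```

View pics/c3.png

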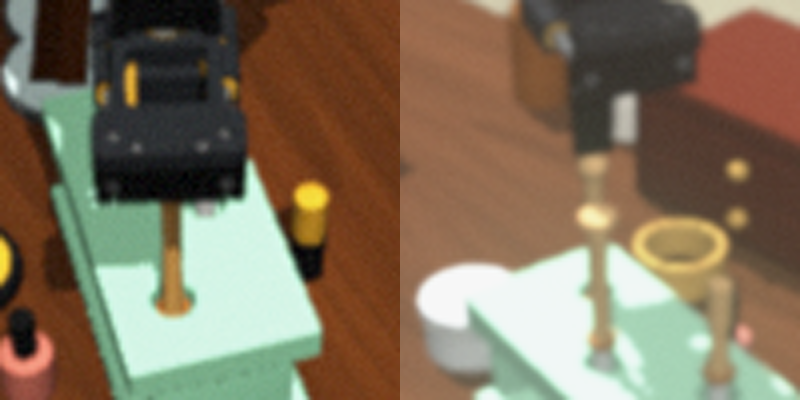

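The long brush's collar now sits in its well (scene crop ~(172,305)) with the fingers on the ball. I'll lift, then move over the middle brush.

Call:
servo_tool(deltas=[[[0, 0, -0.15, 0, 0, 0, 0], [0, 0, -0.35, 0, 0, 0, 0], [0, 0, -0.4, 0, 0, 0, 0], [0.1, -0.3, -0.4, 0, 0, 0, 0], [0.2, -0.65, -0.4, 0, 0, 0, 0], [0.28, -0.9, -0.4, 0, 0, 0, 0], [0.28, -0.9, -0.4, 0, 0, 0, 0], [0.28, -0.9, -0.4, 0, 0, 0, 0], [0.28, -0.9, -0.4, 0, 0, 0, 0]]])

```text
clock: 5.28
ee_pos: [0.5674, 0.0456, 0.2371]
tcp_rot: [3.141, 0.001, 2.719]
ft_force: [-0.0, 0.6, -0.6]
finger_gap: 0.0003
finger_force: 0.0
```

```bash
python3 go.py .5668 .0451 .181; python3 - <<'E'
from h import *
A=cv2.resize(ctrl.grab_frame("scene")[170:270,200:300],(400,400),interpolation=cv2.INTER_CUBIC)
B=cv2.resize(ctrl.grab_frame("side")[130:230,200:300],(400,400),interpolation=cv2.INTER_CUBIC)
cv2.imwrite("pics/c4.png",np.hstack([A,B]))
E
```

```text
5.2833 [0.5674 0.0456 0.2371] [3.1409e+00 8.0000e-04 2.7186e+00] [-0.    0.64 -0.59] gap 0.00028916406853169276
share [ 0.005 -0.009  0.702] z axis [ 1.e-03  3.e-04 -1.e+00]
```

View pics/c4.png

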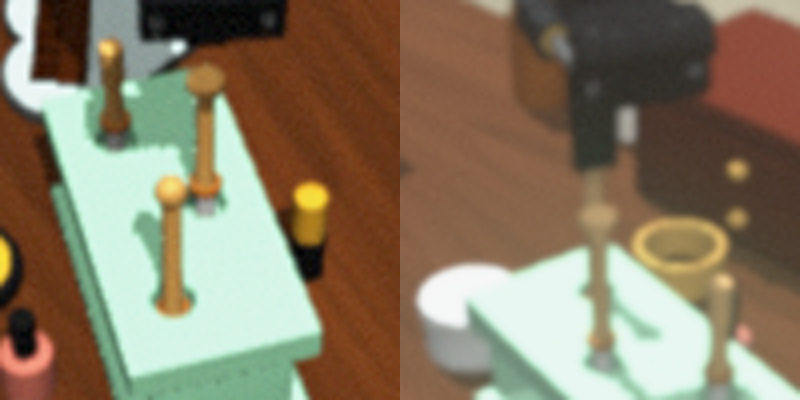

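The long brush is free, with its ball at scene crop (172,190) and its collar in the well. I'll check its height numerically before pressing the middle one.

```bash
python3 - <<'E'
from h import *
for z in (.2104,.195,.190,.185,.180):print(z,np.round(proj("scene",[.6163,.103,z]),1))
print("before",200+255/6-.42,170+236/6-.42,"now",200+172/4-.4,170+190/4-.4)
E
```

```text
0.2104 [241.3 208.7]
0.195 [241.4 213.7]
0.19 [241.5 215.3]
0.185 [241.5 216.9]
0.18 [241.5 218.4]
before 242.08 208.91333333333336 now 242.6 217.1
```

Call:
servo_tool(deltas=[[[0, 0, 0.1, 0, 0, 0, 0], [0, 0, 0.2, 0, 0, 0, 0], [0, 0, 0.28, 0, 0, 0, 0], [0, 0, 0.32, 0, 0, 0, 0], [0, 0, 0.36, 0, 0, 0, 0], [0, 0, 0.4, 0, 0, 0, 0], [0, 0, 0.44, 0, 0, 0, 0], [0, 0, 0.48, 0, 0, 0, 0], [0, 0, 0.52, 0, 0, 0, 0], [0, 0, 0.56, 0, 0, 0, 0], [0, 0, 0.56, 0, 0, 0, 0]]])

```text
clock: 6.3
ee_pos: [0.5668, 0.0454, 0.1912]
tcp_rot: [-3.142, -0.0, 2.719]
ft_force: [-0.9, 1.2, 0.7]
finger_gap: 0.0009
finger_force: 0.7
```

Call:
servo_tool(deltas=[[[0, 0, 0.04, 0, 0, 0, 0], [0, 0, 0.08, 0, 0, 0, 0], [0, 0, 0.11, 0, 0, 0, 0], [0, 0, 0.14, 0, 0, 0, 0], [0, 0, 0.14, 0, 0, 0, 0], [0, 0, 0.14, 0, 0, 0, 0]]])

```text
clock: 6.8
ee_pos: [0.567, 0.0453, 0.1804]
tcp_rot: [-3.142, -0.0, 2.719]
ft_force: [0.9, 0.3, 1.5]
finger_gap: 0.0004
finger_force: 0.4
```

Call:
servo_tool(deltas=[[[0, 0, -0.1, 0, 0, 0, 0], [0, 0, -0.3, 0, 0, 0, 0], [0, 0, -0.6, 0, 0, 0, 0], [0, 0, -0.7, 0, 0, 0, 0], [0, 0, -0.7, 0, 0, 0, 0], [0, 0, -0.7, 0, 0, 0, 0]]])

```text
clock: 7.3
ee_pos: [0.5672, 0.0453, 0.237]
tcp_rot: [3.141, 0.001, 2.719]
ft_force: [-0.0, -0.2, 0.3]
finger_gap: 0.0005
finger_force: 0.0
```

```bash
python3 go.py .5927 -.0255 .22; python3 - <<'E'
from h import *
A=cv2.resize(ctrl.grab_frame("scene")[170:270,200:300],(400,400),interpolation=cv2.INTER_CUBIC)
B=cv2.resize(ctrl.grab_frame("side")[150:250,210:310],(400,400),interpolation=cv2.INTER_CUBIC)
cv2.imwrite("pics/c5.png",np.hstack([A,B]))
for z in (.1935,.18,.175,.17,.165):print(z,np.round(proj("side",[.5668,.0451,z]),1))
E
```

```text
7.3 [0.5672 0.0453 0.237 ] [3.1412e+00 1.1000e-03 2.7188e+00] [-0.   -0.19  0.25] gap 0.0004944129751165564
share [-0.654 -0.677  0.213] z axis [ 1.2e-03 -1.0e-04 -1.0e+00]
0.1935 [248.3 183.1]
0.18 [248.5 188.1]
0.175 [248.5 190. ]
0.17 [248.6 191.8]
0.165 [248.7 193.7]
```

View pics/c5.png

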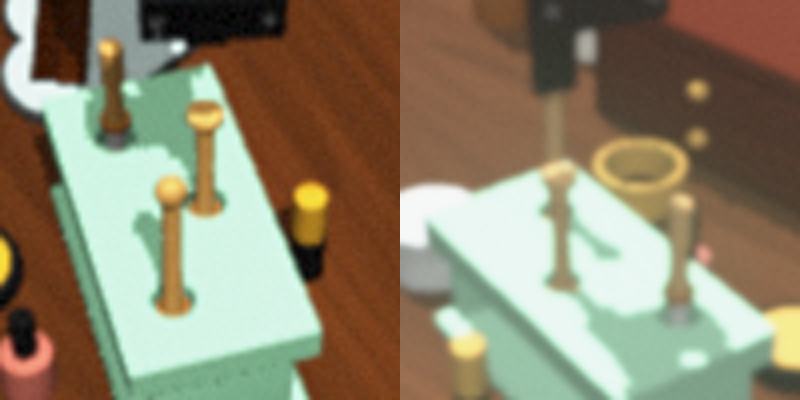

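The middle brush's disc is at side v≈191.6, so z≈0.170, and its collar is in the well. Next is the short brush.

Call:
servo_tool(deltas=[[[-0.3, -0.3, 0, 0, 0, 0, 0], [-0.5, -0.52, 0, 0, 0, 0, 0], [-0.65, -0.67, 0, 0, 0, 0, 0], [-0.65, -0.67, 0, 0, 0, 0, 0], [-0.65, -0.67, 0.1, 0, 0, 0, 0], [-0.65, -0.67, 0.25, 0, 0, 0, 0], [-0.65, -0.67, 0.4, 0, 0, 0, 0], [-0.65, -0.67, 0.5, 0, 0, 0, 0], [-0.65, -0.67, 0.55, 0, 0, 0, 0], [-0.65, -0.67, 0.55, 0, 0, 0, 0], [-0.65, -0.67, 0.55, 0, 0, 0, 0]]])

```text
clock: 8.32
ee_pos: [0.5922, -0.0245, 0.1923]
tcp_rot: [-3.141, -0.001, 2.719]
ft_force: [0.9, -0.2, -0.2]
finger_gap: 0.0005
finger_force: 0.0
```

```bash
python3 go.py .5927 -.0255 .157
```

```text
8.3167 [ 0.5922 -0.0245  0.1923] [-3.1414e+00 -6.0000e-04  2.7193e+00] [ 0.88 -0.19 -0.2 ] gap 0.0004745426821383931
share [-0.011 -0.009  0.441] z axis [-6.e-04  1.e-04 -1.e+00]
```

Call:
servo_tool(deltas=[[[-0.01, -0.01, 0.04, 0, 0, 0, 0], [-0.01, -0.01, 0.08, 0, 0, 0, 0], [-0.01, -0.01, 0.12, 0, 0, 0, 0], [-0.01, -0.01, 0.16, 0, 0, 0, 0], [-0.01, -0.01, 0.2, 0, 0, 0, 0], [-0.01, -0.01, 0.24, 0, 0, 0, 0], [-0.01, -0.01, 0.28, 0, 0, 0, 0], [-0.01, -0.01, 0.32, 0, 0, 0, 0], [-0.01, -0.01, 0.36, 0, 0, 0, 0], [-0.01, -0.01, 0.4, 0, 0, 0, 0], [-0.01, -0.01, 0.44, 0, 0, 0, 0], [-0.01, -0.01, 0.44, 0, 0, 0, 0]]])

```text
clock: 9.32
ee_pos: [0.5926, -0.0259, 0.1566]
tcp_rot: [-3.141, -0.001, 2.719]
ft_force: [0.6, -1.1, 0.8]
finger_gap: 0.0007
finger_force: 0.7
```

Call:
servo_tool(deltas=[[[0, 0, 0, 0, 0, 0, 0], [0, 0, 0, 0, 0, 0, 0], [0, 0, -0.1, 0, 0, 0, 0], [0, 0, -0.3, 0, 0, 0, 0], [0, 0, -0.6, 0, 0, 0, 0], [0, 0, -1, 0, 0, 0, 0], [0, 0, -1, 0, 0, 0, 0], [0, 0, -1, 0, 0, 0, 0]]])

```text
clock: 9.98
ee_pos: [0.594, -0.0261, 0.2408]
tcp_rot: [3.14, 0.005, 2.719]
ft_force: [0.1, 0.2, -0.9]
finger_gap: 0.0004
finger_force: 0.0
```

Call:
servo_tool(deltas=[[[0, 0, -0.3, 0, 0, 0, 0], [0, 0, -0.6, 0, 0, 0, 0], [0, 0, -0.6, 0, 0, 0, 0], [0, 0, -0.6, 0, 0, 0, 0]]])

```text
clock: 10.32
ee_pos: [0.593, -0.0259, 0.286]
tcp_rot: [3.141, 0.001, 2.719]
ft_force: [-0.3, 0.8, 0.7]
finger_gap: 0.0005
finger_force: 0.0
```

```bash
python3 go.py .5927 -.0255 .157; python3 - <<'E'
from h import *
A=cv2.resize(ctrl.grab_frame("scene")[170:270,200:300],(400,400),interpolation=cv2.INTER_CUBIC)
B=cv2.resize(ctrl.grab_frame("side")[150:250,210:310],(400,400),interpolation=cv2.INTER_CUBIC)
cv2.imwrite("pics/c6.png",np.hstack([A,B]))
for z in (.1682,.155,.15,.145,.14):print(z,np.round(proj("side",[.5927,-.0255,z]),1))
E
```

```text
10.3167 [ 0.593  -0.0259  0.286 ] [3.1412e+00 1.2000e-03 2.7188e+00] [-0.26  0.79  0.67] gap 0.00046246949110188986
share [0.008 0.003 1.612] z axis [ 1.2e-03 -1.0e-04 -1.0e+00]
0.1682 [278.9 200.1]
0.155 [278.8 205. ]
0.15 [278.8 206.9]
0.145 [278.7 208.7]
0.14 [278.7 210.5]
```

View pics/c6.png

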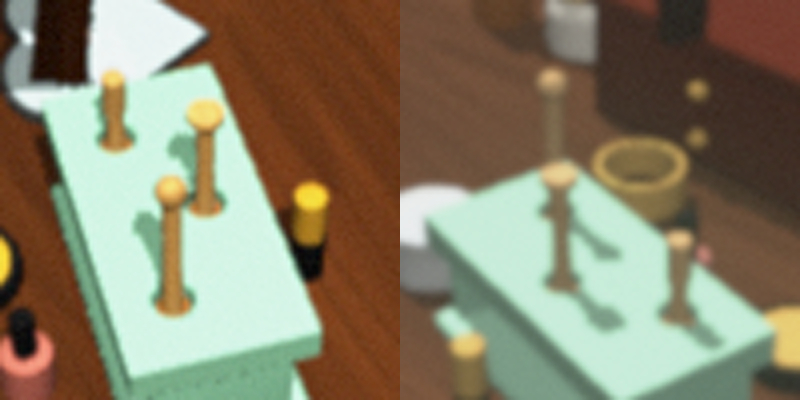

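All three collars are in their wells. The short top is at side v≈209, so z≈0.144, the visible bystanders haven't moved and the gripper is clear.

```bash
python3 -c "
from station import ctrl
print(ctrl.job_done())"
```

```text
the job is handed in; nothing more can be done
None
```

I tapped the long, middle and short brushes down in that order; in the last pictures all three collars sit in their wells and the gripper is clear, and I handed the job in at about 10 s (no verdict came back).

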